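# Refit the range knob of a battery tester and hold the battery check

## Task

The black range knob has come off the battery tester. Turn it so that its flat matches the D-shaped shaft on the tester's face, push it fully home, turn it until its white pointer line points at the red battery-check dot, and press it right down against its spring so that the meter needle swings into the green band. Finish while still holding the knob pressed down like this, and leave the other things on the bench where they are.

Things in the scene. Friction and masses are not known exactly. Their poses are not given: they have to be found in the camera images.
- knob_center (a point): the loose knob: black fluted plastic, round, 32 mm across, 30 mm high, about 30 g, standing upright on the bench, open end down. This point is its centre, 15 mm above its underside. z up; x points along the white pointer line on its top and side. The upper 16 mm is solid and round: grip it there, from any direction
- knob_bore (a point): mouth of the knob's bore, centre of its underside, axes as knob_center: a D-shaped hole going up 14 mm, 13.8 mm across, its flat on the +x (pointer) side 3.4 mm from the axis (0.9 mm clearance on the shaft all round)
- shaft_tip (a point): top centre of the tester's bare aluminium switch shaft: D section, 12 mm diameter, dark flat 2.5 mm from the axis, 22 mm high above the face, tip chamfered 2 mm; moves with it. z up, x out of the flat: the knob fits when the x axes agree (within about 0.16 rad). With the knob home the tip bears on the end of the bore: knob_center 1 mm above this point, knob's underside 8 mm above the face
- shaft (a joint): turning of the shaft in rad, anticlockwise seen from above; 0 when its flat (and the fitted knob's pointer) faces the red dot; stops at -0.35 and 1.9. A friction of 0.03 N m holds it where it is. The fitted knob has 0.2 rad of play on it, 0.4 rad if pushed sideways
- press (a joint): how far the shaft is pressed down, m: 0 at rest, 0.005 at its stop. A spring pushes it up with 3 N at rest and 9 N at the stop
- needle (a joint): meter needle in rad: 0 at rest at the left, 1.3 when the shaft is pressed 5 mm, in proportion to it; the green band begins at 0.9
- red_dot (a point): the red battery-check dot, 5 mm, on the tester's face, which is 50 mm above the bench. z up; x points from the shaft's axis through the dot to the meter; the axis is 23.5 mm from the dot, along -x
- tester: the battery tester: fixed blue case with a dark face, 150 mm along its x, 110 mm along y, origin at the centre of its underside, meter at the +x end; the shaft's axis is at x = -35 mm, y = 0; other fittings stand at most 4 mm above the face
- movement_holder: bystander: small steel movement holder with brass pins, 38 x 48 x 22 mm, right of the tester; origin at its underside
- driver_red: bystander: red-handled screwdriver, 105 mm, lying at the front edge; origin at its underside
- driver_blue: bystander: blue-handled screwdriver, 105 mm, lying at the front right; origin at its underside
- tweezers_a: bystander: steel tweezers, 122 mm, lying at the front edge; origin at its underside
- loupe: bystander: black eye loupe with a red ring, 41 mm across, 38 mm high, at the right; origin at its underside
- pliers: bystander: small pliers with blue handles, 129 mm, lying left of the tester; origin at its underside
- abrasive_block: bystander: dark green abrasive block, 30 x 62 x 16 mm, left of the tester; origin at its underside
- driver_yellow: bystander: yellow-handled screwdriver, 135 mm, lying at the front right; origin at its underside

How it is judged:
By the outcome, as a careful person would: the job done as asked, in the order asked, and still so for the second after the job is handed in, while the arm keeps its last pose, push and grip.
It also fails if it takes over 51 s, if anything falls off the work surface, if the arm or the gripper's body presses on something with over 40 N, if the wrist force passes 120 N, or if a joint passes its speed limit or range.

## Robot

A 6-joint arm with a two-finger parallel gripper is mounted at the origin on a cart in front of the work surface, level with it; the furniture and walls round the work are solid. World frame = base frame: x ahead of the robot, y to its left, z up, the work surface at z = 0. Lengths are in m, angles in rad, forces in N, time in s.
With the tool pointing down it reaches from about 0.35 to 0.85 m from the base axis. Payload 8.1 kg.
Tool frame: the origin (TCP) lies at the very end of the fingers, on their centre line; the grasp point (between the pads) lies 19 mm behind it (robot.pinch_z is the distance from the TCP to the grasp point, in m); x points along the fingers, z is the direction in which the jaws open and shut, and the axes are right-handed (so a half turn about x gives the same grasp; the last joint's range is limited). The gripper opens to 93 mm and grips with 3 to 60 N. Pads are 15 mm wide; open, the fingers measure 128 mm over their backs; the gripper's body (75 mm by 188 mm) begins 65 mm behind the grasp point.
Start: joints at [-1.252, 0.13, 1.488, -0, 1.523, -0.085], TCP at [0.236, -0.552, 0.219] pointing down, gripper open.
Joint ranges: [-2.96, 2.96], [-0.89, 2.26], [0.02, 2.5], [-1.34, 4.48], [0, 2.73], [-2.66, 2.66]. Speed limits (rad/s): [2.39, 2.39, 2.79, 3.14, 3.14, 3.14].

## Interface

Orientations are given as a rotation vector (axis times angle).
In Python, from plant import robot, optics, ticket gives the robot as it stands.
- The arm moves only by the tool jog_arm, never from a script. Its argument "targets" is a list of rows, each a list of 7 numbers: the shift along the tool's x, y, z in cm, then the turn, a rotation vector about the tool's x, y, z in degrees, then the closure, from 0 (fully open) to 1 (shut). In form: [[dx, dy, dz, ax, ay, az, grip], ...]. A call has 1 to 5 rows; each row is the pose to reach, as a shift and turn from the pose measured when the call began, along the tool's axes at that moment; what a row does not reach only later rows make up. A row lasts 1/8 s, in which the tool goes at most 62.5 mm and 10.7 degrees, less where a joint would pass 70% of its speed; a pose out of reach is approached as far as the arm can. A call with a gripper value outside its range is refused whole. The fingers move at their own pace and stop on an object; "squeeze" is the grip in N (left out, the last holds). Time passes only in rows, so rows that repeat a pose let the fingers close. It gives the time, the measured TCP pose, the force and the opening at its end, in the units of the state.
- robot.read_state(): the state, without advancing time (a new reading comes with each control period).
- optics.read_camera(name): name is "scene" or "top" or "wrist"; returns a dict with "frame" (400x640x3 uint8, red, green, blue), "vertical_fov" (degrees; the focal length in pixels is half the picture's height over the tangent of half this angle, whatever the lens; pixels are square), "cx", "cy" (the principal point, pixels), "R" (3x3) and "t" (3): a world point X has camera coordinates R X + t. Camera axes: x right, y down, z forward; pixel columns grow to the right and rows downward; lengths in m; the calibration is good to about 2 mm. A picture is of the moment at which its call begins. There is no depth.
- ticket.close_job(): hands the job in, once; it reports no verdict.
The state is a dict: "t": time; "q": joint angles; "dq": joint speeds; "joint_torque": joint torques, N m; "tool_pos": TCP position; "orientation": TCP orientation; "force": force on the tool from outside, world axes, zero at the start; "wrist_torque": the same for the moment, N m; "opening": finger opening in m.
Only numpy, scipy, OpenCV 4.12 (cv2) and the standard library are available. Lean on these libraries where they do the work, as an engineer would, in place of code of your own. Each camera call takes 0.05 s, during which the arm holds its last target.

## Working session

There is one attempt and no reset: what is moved stays moved. The work goes in short steps, Python scripts to look and compute and a tool call to move; the robot and the scene stay as the last step left them, time stands still between calls to the robot, and variables do not carry over. Pictures are saved under pics/ and viewed, and the job is handed in when it is done.

Besides the shell and the picture viewer there is one more tool, called after ">>>" by a JSON object that holds its "method" and its "body". jog_arm: Moves the arm, as the interface text tells. Its arguments: {"type":"object","properties":{"targets":{"type":"array"},"squeeze":{"type":"number"}},"required":["targets"]}

```bash
mkdir -p pics; ls
cat > h.py <<'E'
import numpy as np, cv2
from scipy.spatial.transform import Rotation as Ro
from plant import robot, optics, ticket
def cam(n,save=None):
    c=optics.read_camera(n); 
    if save: cv2.imwrite('pics/'+save,c['frame'][:,:,::-1])
    return c
def K(c):
    h=c['frame'].shape[0]; f=h/2/np.tan(np.radians(c['vertical_fov'])/2)
    return f
def ray(c,u,v,z):
    f=K(c);R=np.array(c['R']);t=np.array(c['t'])
    d=R.T@np.array([(u-c['cx'])/f,(v-c['cy'])/f,1]);o=-R.T@t
    return o+d*(z-o[2])/d[2]
def proj(c,X):
    f=K(c);p=np.array(c['R'])@np.array(X)+np.array(c['t'])
    return c['cx']+f*p[0]/p[2],c['cy']+f*p[1]/p[2]
E
python3 - <<'E'
from h import *
for n in ['scene','top','wrist']:
    c=cam(n,n+'0.png'); print(n,K(c),c['cx'],c['cy'],(-np.array(c['R']).T@c['t']).round(3))
    print({k:v for k,v in c.items() if k not in('frame','R','t','vertical_fov','cx','cy')})
s=robot.read_state();print(s); print(Ro.from_rotvec(s['orientation']).as_matrix().round(3))
E
```

```text
pics
scene 497.2908578929695 322.729271789731 194.89101323980006 [-0.599  0.748  0.656]
{}
top 421.8608368983711 324.14973442460973 198.89994654942257 [0.306 0.009 1.268]
{}
wrist 327.0454348398073 324.1601852367356 199.02301279056024 [ 0.306 -0.522  0.384]
{}
{'t': 0.15, 'q': array([-1.25243429e+00,  1.31002795e-01,  1.48900427e+00,  5.28925531e-06,
        1.52300591e+00, -8.54129275e-02]), 'dq': array([-0.00099923, -0.00114748, -0.00346827, -0.00161249, -0.00092962,
        0.00151634]), 'joint_torque': array([ 2.66543822e-03, -5.60473788e+01, -4.92335558e+01,  7.70313595e-02,
        3.05381301e-02, -1.28731981e-04]), 'tool_pos': array([ 0.23561537, -0.55133328,  0.21783305]), 'orientation': array([ 0.90771441,  1.37472383, -0.90625761]), 'force': array([ 0.7304104 ,  0.60680436, -0.60769892]), 'wrist_torque': array([-0.01783393, -0.04462465, -0.01488254]), 'opening': 0.09313554480669041}
[[-0.     0.92   0.393]
 [ 0.001  0.393 -0.92 ]
 [-1.     0.    -0.001]]
```

View pics/top0.png

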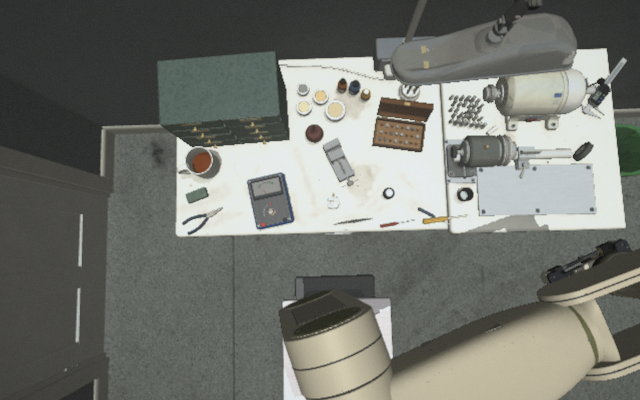

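View pics/scene0.png

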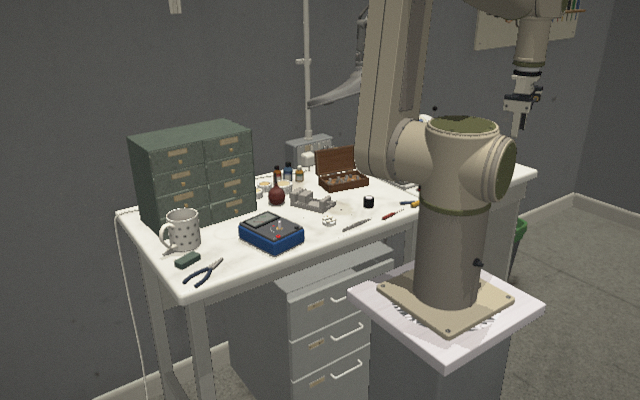

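View pics/wrist0.png

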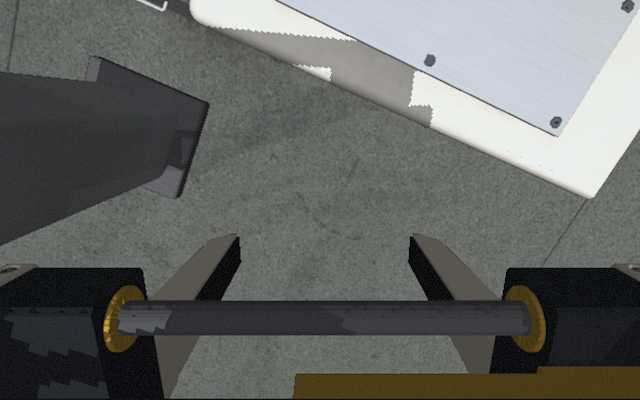

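The top view shows the knob at about (389,193), the tester at about (270,200), and the shaft near (270,211). I'll enlarge both.

Run:
```python
from h import *
c=cam('top'); f=c['frame'][:,:,::-1]
a=cv2.resize(f[165:235,235:315],None,fx=5,fy=5,interpolation=cv2.INTER_CUBIC)
b=cv2.resize(f[178:208,374:404],(350,350),interpolation=cv2.INTER_CUBIC)
cv2.imwrite('pics/crop1.png',np.hstack([a,b]))
R=np.array(c['R']);print(R.round(3))
for n,(u,v,z) in dict(knob=(389,193,.03),shaft=(270,211,.072),meter=(265,186,.05)).items(): print(n,ray(c,u,v,z).round(4))
c=cam('wrist');print(np.array(c['R']).round(3))
```

```text
[[-0.029 -0.999 -0.017]
 [-0.994  0.03  -0.109]
 [ 0.11   0.013 -0.994]]
knob [ 0.4544 -0.1657  0.03  ]
shaft [0.4081 0.1805 0.072 ]
meter [0.4837 0.1972 0.05  ]
[[ 0.394 -0.919 -0.001]
 [-0.884 -0.379  0.273]
 [-0.251 -0.106 -0.962]]
```

View pics/crop1.png

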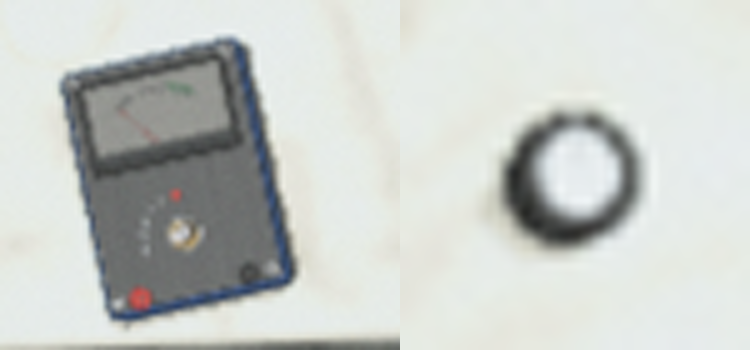

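Run:
```python
from h import *
c=cam('scene'); f=c['frame'][:,:,::-1]
a=cv2.resize(f[180:230,340:420],None,fx=5,fy=5,interpolation=cv2.INTER_CUBIC)
c2=cam('top'); g=c2['frame'][:,:,::-1]
b=cv2.resize(g[170:220,440:490],(250,250),interpolation=cv2.INTER_CUBIC)
cv2.imwrite('pics/crop2.png',np.hstack([a,b]))
print(proj(c,[.454,-.166,.015]), proj(c,[.4544,-.3885,.02]), ray(c2,465,194,.0))
```

```text
(np.float64(368.85808655322467), np.float64(201.42552081414397)) (np.float64(420.50994244887306), np.float64(183.35041798791462)) [ 0.44789595 -0.39794328  0.        ]
```

View pics/crop2.png

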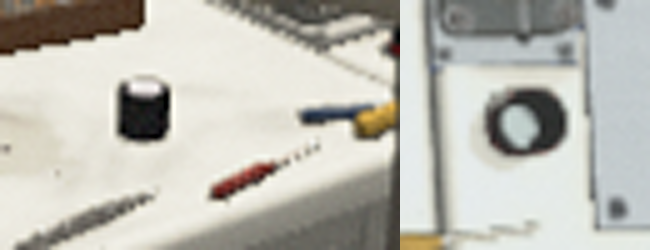

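>>> {"method": "jog_arm", "body": {"targets": [[0, 6, -4.6, 0, 0, 0, 0], [0, 12, -9.2, 0, 0, 0, 0], [0, 18, -13.8, 0, 0, 0, 0], [0, 24, -18.4, 0, 0, 0, 0], [0, 30, -23, 0, 0, 0, 0]]}}

```text
t: 0.98
tool_pos: [0.3897, -0.2777, 0.2187]
orientation: [0.907, 1.373, -0.907]
force: [0.8, -0.3, -0.3]
opening: 0.0929
```

Run:
```python
from h import *
s=robot.read_state();print(s['t'],s['tool_pos'],s['q'])
c=cam('wrist','w1.png');print(proj(c,[.454,-.166,.03]))
```

```text
0.975 [ 0.38971227 -0.27767043  0.21871314] [-7.26520353e-01 -2.04517095e-01  1.81468991e+00  3.16152019e-04
  1.53096656e+00  4.40837667e-01]
(np.float64(247.39418914185217), np.float64(79.43559264931629))
```

View pics/w1.png

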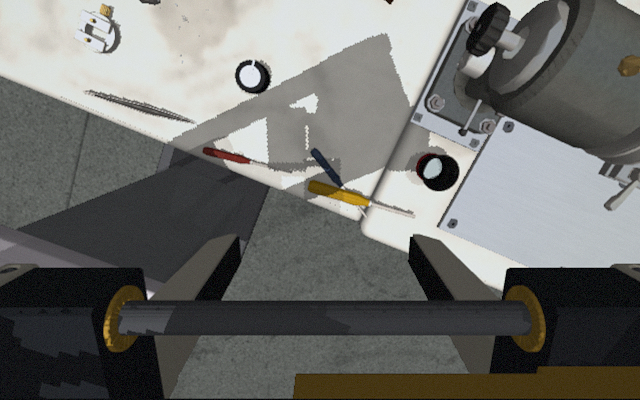

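>>> {"method": "jog_arm", "body": {"targets": [[1.5, 5, -4, 0, 0, 0, 0], [3, 9.5, -7.5, 0, 0, 0, 0], [4, 9.5, -7.5, 0, 0, 0, 0], [4, 9.5, -7.5, 0, 0, 0, 0]]}}

```text
t: 1.52
tool_pos: [0.4499, -0.1644, 0.1782]
orientation: [0.906, 1.378, -0.9]
force: [0.1, -0.1, 0.5]
opening: 0.0933
```

Run:
```python
from h import *
s=robot.read_state();print(s['t'],s['tool_pos'],s['q'],Ro.from_rotvec(s['orientation']).as_matrix().round(3))
c=cam('wrist','w2.png');u,v=proj(c,[.454,-.166,.03]);print(u,v)
u,v=int(u),int(v);f=c['frame'][:,:,::-1]
cv2.imwrite('pics/w2c.png',cv2.resize(f[max(0,v-50):v+50,u-50:u+50],None,fx=6,fy=6,interpolation=cv2.INTER_CUBIC))
```

```text
1.525 [ 0.44990275 -0.16444817  0.1782095 ] [-0.46078018 -0.17907394  1.8666046   0.00413577  1.45568907  0.70006897] [[ 0.     0.917  0.398]
 [ 0.004  0.398 -0.917]
 [-1.     0.002 -0.004]]
326.8638488629792 184.05635488827718
```

View pics/w2c.png

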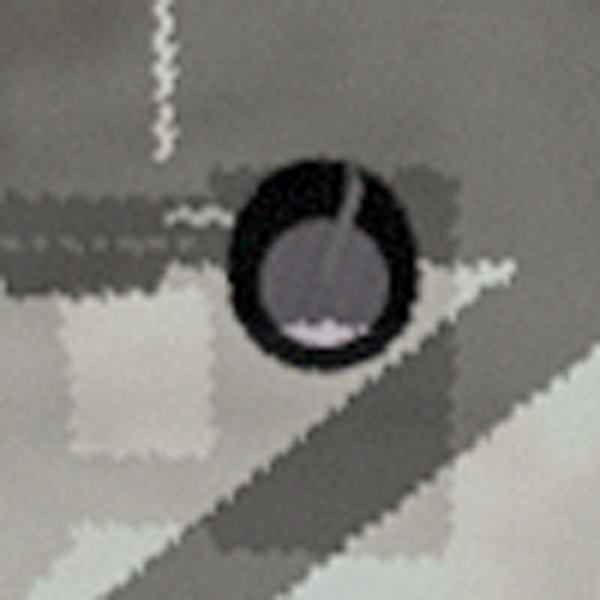

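View pics/w2.png

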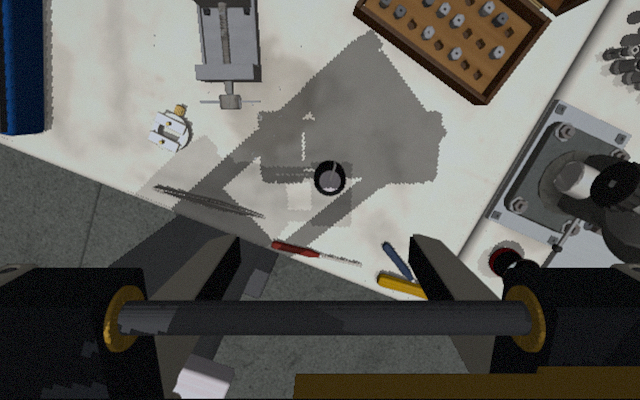

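Run:
```python
from h import *
c=cam('wrist');g=cv2.cvtColor(c['frame'],cv2.COLOR_RGB2GRAY)
x0,y0=300,150
G=g[y0:y0+60,x0:x0+60]
# dark mask of knob, filled
m=(G<55).astype(np.uint8)
n,l,st,ce=cv2.connectedComponentsWithStats(m); i=1+np.argmax(st[1:,4]); m=(l==i).astype(np.uint8)
cs,_=cv2.findContours(m,cv2.RETR_CCOMP,cv2.CHAIN_APPROX_NONE)
for k in cs:
    if len(k)>15: print(len(k),cv2.fitEllipse(k),)
# silver cap: 
print(G[8:34,26:44])
for u,v in [(330.2,181),(331,180.7),(335.2,164)]: print(ray(c,u,v,.03).round(4))
```

```text
170 ((28.130815505981445, 27.78726577758789), (28.858732223510742, 31.96955680847168), 172.21841430664062)
[[113 113 113 111 108 103 109 104 104 107 107 109 106 102 109 103 109 105]
 [ 97  98  92 103 112 107  99 104 107 109 108 103 109 107 110 106 111 107]
 [ 46  54  49  68  80  72  70  92  94  97 104 108 101 101 109 105 108 109]
 [  7   0   8   6   1   0  47  73  69  69  99 110  96  86 104 111 107 108]
 [ 14   5   6   0  16   1  42  79  68  27  61  86  91  79  90 112 105  96]
 [  4   1   0   3   9   9  38  68  68  30   3  33  58  78  90 100  93  79]
 [  7   9   1   8   0   0  36  87  92  49   0   0  23  55  70  89  83  81]
 [ 14  17   8  15  11  10  40  92  99  54   7   9   0  12  57  91  88  84]
 [ 18  10   1   4  13   8  50  93  82  29   0   0  12  14  37  75  91  85]
 [  8   0  18  18   0  34  78 103  80  14   0   0  12   2  22  56  82  85]
 [  4   9  10   9   0  46  95  91  43   5  17  16  13  19   6  29  69  88]
 [  2   7   7  15  12  60 100  89  24   8   5  14  13   1  18   1  44  87]
 [ 61  68  67  63  65  84 101  72   2   0  16   8  21  15   8   1  28  73]
 [ 91  92  91  88 
[... 335 characters left out ...]
   9  17  12   9   9]
 [ 87  87  91  97  99  92  89  91  88  91  90  88  59   4  12   2   3   0]
 [ 87  86  92  95  97  91  87  89  91  89  90  95  81  23  13   9   9   5]
 [ 88  86  94 100  99  88  88  90  92  86  88  91  83  39  16  14  17   0]
 [ 88  88  96  99  93  84  91  92  94  90  88  88  82  47   0   2  10   7]
 [ 85  90  92  96  91  85  85  89  90  86  88  87  88  57   0   6   0   0]
 [ 84  87  85  86  87  86  88  92  89  85  86  93  81  61   9  13   5   0]
 [ 86  88  85  85  87  89  90  92  85  87  82  90  89  62  16  12  12   1]
 [ 87  89  86  87  89  87  90  88  86  86  90  91  83  41  14  19   5  29]]
[ 0.4582 -0.1689  0.03  ]
[ 0.4588 -0.1695  0.03  ]
[ 0.4756 -0.1666  0.03  ]
```

Run:
```python
from h import *
c=cam('wrist');g=cv2.cvtColor(c['frame'],cv2.COLOR_RGB2GRAY)
C=ray(c,329.6,180.6,.03);print(C)
for a,b in [((329.2,178),(333,167)),((329.6,180.6),(333,167)),((329.2,178),(332.1,169))]:
    d=ray(c,*b,.03)-ray(c,*a,.03);print(np.degrees(np.arctan2(d[1],d[0])), np.linalg.norm(ray(c,*b,.03)-C))
# cap: bright pixels inside
m=np.zeros_like(g);cv2.circle(m,(330,181),14,255,-1)
m=((g>55)&(m>0)).astype(np.uint8)
m=cv2.morphologyEx(m,cv2.MORPH_OPEN,np.ones((5,5)))
k=max(cv2.findContours(m,0,1)[0],key=len);print(cv2.fitEllipse(k))
t=cam('top');G=cv2.cvtColor(t['frame'],cv2.COLOR_RGB2GRAY)[183:204,379:400];print(G)
```

```text
[ 0.45857417 -0.16893709  0.03      ]
4.863206511863594 0.013950760941154773
9.85803217285328 0.013950760941154773
6.044364621569649 0.011833801612904796
((327.7861022949219, 180.17161560058594), (20.397817611694336, 20.928287506103516), 7.161962509155273)
[[ 69  78 130 188 199 199 198 179 119 136 190 198 196 198 166  97  97 125
  104  77  80]
 [ 71 106 164 199 198 197 193 156 111 167 198 196 197 189 150  93  78 107
  123  92  78]
 [ 72 125 184 199 199 198 179 118 135 190 198 197 198 176 118 104  74  82
  121 125  95]
 [105 160 195 198 198 192 154 111 166 198 197 197 196 161 122 147  91  63
   99 127 119]
 [121 182 201 199 199 184 131 135 191 199 197 200 183 133 116 143 101  69
   78  97 118]
 [144 192 198 199 199 172 117 165 198 197 199 195 161  93  93 130 144  94
   74  74  98]
 [174 201 198 199 194 154 128 190 198 200 197 184 134  85  86 115 163 157
   92  73  75]
 [190 199 197 198 178 120 140 196 200 199 196 165  98  90  87  93 145 191
  157  97  81]
 [198 199 198 190 155 111 166 200 200 198 185 135  78  83  88  86 114 177
  197 157 100]
 [200 199 198 179 118 135 190 198 197 198 
[... 326 characters left out ...]
0 134 190 197 196 198 181 127  72  66  66  66  71 106 123  66
   92 146 201]
 [199 170 111 166 197 198 198 197 162  79  65  64  66  84  97  71  74  61
   75 115 174]
 [192 153 129 191 198 198 197 185 128  67  63  81  91  74  92  76  98  90
   67  85 129]
 [179 127 153 198 197 199 194 165  86  59  59  73  84  71  99 106 100  92
   69  83 108]
 [155 115 172 200 198 198 186 131  62  62  59  66  92 110 104 105  94  87
   96 105 111]
 [119 135 190 199 198 197 169  90  66  66  63  67  82 106 107 101 104 104
  110 112 115]
 [112 167 200 198 199 186 139  69  64  65  65  65  73 128 157 111 113 114
  114 114 115]
 [136 193 199 200 198 172  97  66  66  65  67  65  71 141 179 114 115 117
  116 120 117]]
```

```bash
cat >> h.py <<'E'
def delta(P):
    s=robot.read_state();R=Ro.from_rotvec(s['orientation']).as_matrix();return (R.T@(np.array(P)-s['tool_pos'])*100).round(2)
E
python3 - <<'E'
from h import *
c=cam('wrist');C=ray(c,327.9,180.2,.03);print(C)
print(delta([C[0],C[1],.006]),robot.read_state()['force'])
E
```

```text
[ 0.45854364 -0.1676796   0.03      ]
[17.41  0.61  0.47] [ 0.53059853 -0.08586914 -0.31245285]
```

>>> {"method": "jog_arm", "body": {"targets": [[5, 0.2, 0.2, 0, 0, 0, 0], [10, 0.5, 0.4, 0, 0, 0, 0], [14.5, 0.6, 0.5, 0, 0, 0, 0], [16.5, 0.6, 0.5, 0, 0, 0, 0], [16.5, 0.6, 0.5, 0, 0, 0, 0]]}}

```text
t: 2.4
tool_pos: [0.4569, -0.1682, 0.0136]
orientation: [0.91, 1.376, -0.903]
force: [-0.4, -0.0, 0.2]
opening: 0.093
```

Run:
```python
from h import *
s=robot.read_state();print(s['t'],s['tool_pos'],Ro.from_rotvec(s['orientation']).as_matrix().round(3))
c=cam('wrist','w3.png');print(delta([.4585,-.1677,.006]), proj(c,[.4585,-.1677,.03]))
```

```text
2.4 [ 0.45687864 -0.16817779  0.01362632] [[ 0.     0.919  0.393]
 [ 0.005  0.393 -0.919]
 [-1.     0.002 -0.004]]
[ 0.92  0.07 -0.07] (np.float64(322.4827205184604), np.float64(261.22043414399485))
```

View pics/w3.png

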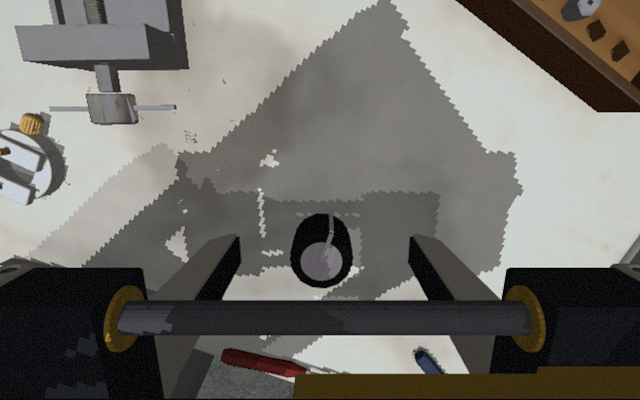

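The knob's cap is at (320,263), centred between the fingertips (240 and 410), so I'll lower and grip.

>>> {"method": "jog_arm", "body": {"targets": [[0.8, 0.1, 0, 0, 0, 0, 0], [0.8, 0.1, 0, 0, 0, 0, 0.6], [0.8, 0.1, 0, 0, 0, 0, 1], [0.8, 0.1, 0, 0, 0, 0, 1], [0.8, 0.1, 0, 0, 0, 0, 1]], "squeeze": 40}}

```text
t: 3.08
tool_pos: [0.4592, -0.1683, 0.0074]
orientation: [0.91, 1.373, -0.903]
force: [-1.8, 0.1, 0.1]
opening: 0.0575
```

>>> {"method": "jog_arm", "body": {"targets": [[0, 0, 0, 0, 0, 0, 1], [0, 0, 0, 0, 0, 0, 1]]}}

```text
t: 3.32
tool_pos: [0.4593, -0.1682, 0.0074]
orientation: [0.91, 1.373, -0.902]
force: [0.1, -1.0, 0.3]
opening: 0.0375
```

Run:
```python
from h import *
s=robot.read_state();print(s['t'],s['tool_pos'],s['opening'],s['force'])
c=cam('wrist','w4.png')
```

```text
3.325 [ 0.45925141 -0.16823432  0.00741849] 0.037541766506157155 [ 0.12821499 -0.95685203  0.32287326]
```

View pics/w4.png

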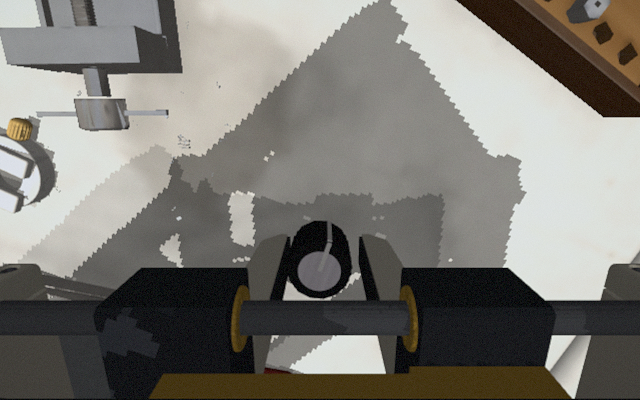

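>>> {"method": "jog_arm", "body": {"targets": [[0, 0, 0, 0, 0, 0, 1], [0, 0, 0, 0, 0, 0, 1], [-2, 0, 0, 0, 0, 0, 1], [-6, 0, 0, 0, 0, 0, 1], [-10, 0, 0, 0, 0, 0, 1]]}}

```text
t: 4.0
tool_pos: [0.4584, -0.1683, 0.1081]
orientation: [0.91, 1.374, -0.903]
force: [0.2, 0.8, -0.8]
opening: 0.0308
```

Run:
```python
from h import *
s=robot.read_state();print(s['t'],s['tool_pos'],s['opening'],s['force'])
c=cam('wrist','w5.png');f=c['frame'][:,:,::-1]
cv2.imwrite('pics/w5c.png',cv2.resize(f[210:320,250:400],None,fx=5,fy=5,interpolation=cv2.INTER_CUBIC))
print(delta([.36,.10,.15]))
```

```text
4.0 [ 0.4584266  -0.16833989  0.10806975] 0.030842010774334905 [ 0.21076583  0.78997696 -0.80967996]
[ -3.66   1.31 -28.8 ]
```

View pics/w5c.png

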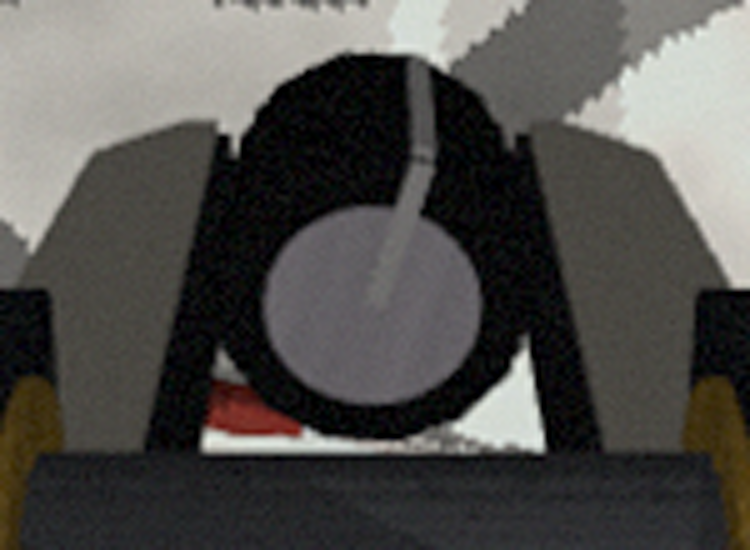

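Run:
```python
from h import *
s=robot.read_state();c=cam('wrist');z=s['tool_pos'][2]+.0226
R=Ro.from_rotvec(s['orientation']).as_matrix()
P=lambda x,y:R.T@(ray(c,250+(x-2)/5,210+(y-2)/5,z)-s['tool_pos'])
C=P(372,305);print('center tool',C)
for a,b in [((377,300),(422,160)),((385,275),(422,160)),((372,305),(424,160))]:
    d=P(*b)-P(*a);print(np.degrees(np.arctan2(d[2],d[1])),np.linalg.norm(P(*b)-C))
for x in (262,483): print(P(x,305))
for y in (205,405): print(P(372,y))
```

```text
center tool [-0.02259899 -0.00013647  0.00089849]
16.18876255600218 0.015853624914174996
16.204031233825823 0.015853624914174996
17.98341159618314 0.015910920550643814
[-0.02263673 -0.00012472 -0.00977769]
[-0.0225609  -0.00014833  0.01167729]
[-0.02250768  0.0103849   0.000892  ]
[-0.02269363 -0.01104014  0.00090521]
```

Run:
```python
from h import *
print(delta([.362,.161,.15]))
```

```text
[ -3.86   3.87 -34.36]
```

>>> {"method": "jog_arm", "body": {"targets": [[-2, 0.6, -6, 0, 0, 0, 1], [-3.8, 1.2, -12, 0, 0, 0, 1], [-3.8, 2, -18, 0, 0, 0, 1], [-3.8, 2.8, -24, 0, 0, 0, 1], [-3.8, 3.4, -30, 0, 0, 0, 1]]}}

```text
t: 4.72
tool_pos: [0.3738, 0.1207, 0.149]
orientation: [0.91, 1.364, -0.901]
force: [2.0, 0.7, -0.2]
opening: 0.0311
```

>>> {"method": "jog_arm", "body": {"targets": [[0, 0.5, -5, 0, 0, 0, 1], [0, 0.5, -7, 0, 0, 0, 1], [0, 0.5, -7, 0, 0, 0, 1]]}}

```text
t: 5.1
tool_pos: [0.3499, 0.1879, 0.1478]
orientation: [0.907, 1.366, -0.899]
force: [0.3, -0.8, 0.1]
opening: 0.031
```

Run:
```python
from h import *
s=robot.read_state();print(s['t'],s['tool_pos'],s['q'],s['opening'])
c=cam('wrist','w6.png');print(proj(c,[.408,.1805,.072]))
```

```text
5.1 [0.34993175 0.18787308 0.14782922] [ 0.36734075 -0.42063047  2.11576746 -0.00409879  1.43774831  1.53135691] 0.03101658209358197
(np.float64(362.9848539013808), np.float64(144.26528876332964))
```

View pics/w6.png

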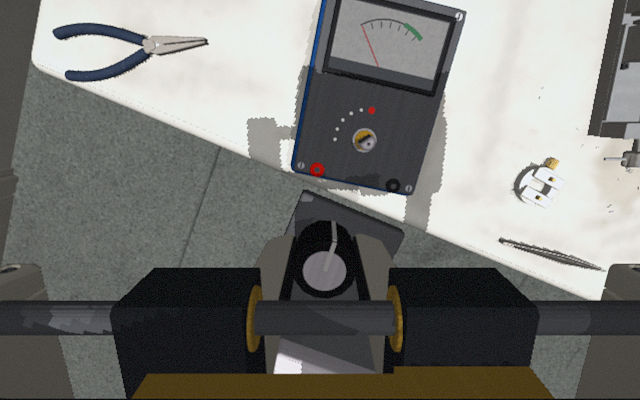

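Run:
```python
from h import *
c=cam('wrist');f=c['frame'][:,:,::-1]
cv2.imwrite('pics/w6c.png',cv2.resize(f[95:165,325:405],None,fx=8,fy=8,interpolation=cv2.INTER_CUBIC))
```

```text
(no output)
```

View pics/w6c.png

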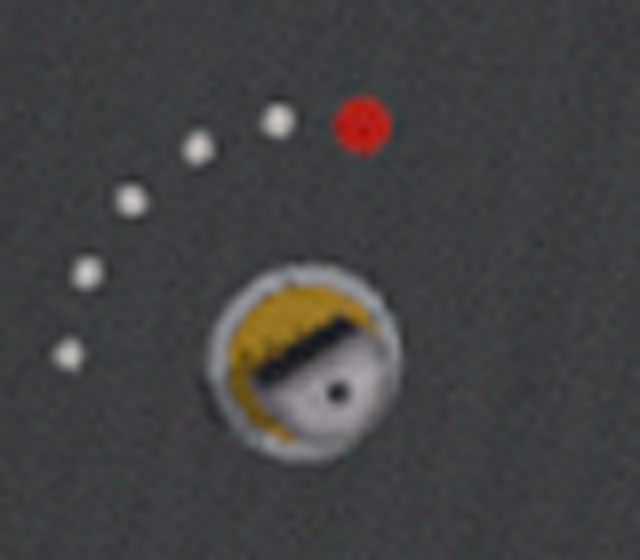

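```bash
cat > m.py <<'E'
from h import *
c=cam('wrist');f=c['frame']
x0,y0=325,95
P=lambda x,y,z:ray(c,x0+(x-3.5)/8,y0+(y-3.5)/8,z)
ring=P(306,363,.051);tip=P(338,390,.072);red=P(363,126,.05)
print('ring',ring,'tip',tip,'red',red,'dist',np.linalg.norm((tip-red)[:2]),np.linalg.norm((ring-red)[:2]))
d=red-(tip+ring)/2;a0=np.degrees(np.arctan2(d[1],d[0]));print('red yaw',a0)
d=red-ring;print(np.degrees(np.arctan2(d[1],d[0])))
d=red-tip;print(np.degrees(np.arctan2(d[1],d[0])))
for a,b in [((262,385),(358,330)),((250,370),(345,318)),((270,390),(360,335))]:
    for z in (.070,):
        e=P(*b,z)-P(*a,z);print('normal yaw',np.degrees(np.arctan2(e[1],e[0]))+90,'len',np.linalg.norm(e))
# tester long edges
E
python3 m.py
python3 - <<'E'
from h import *
c=cam('wrist');f=c['frame'].astype(int)
g=f.sum(2)//3
print(g[132:152,352:376])
E
```

```text
ring [0.41093902 0.17726411 0.051     ] tip [0.4105886  0.17660585 0.072     ] red [0.43383355 0.18167509 0.05      ] dist 0.023791279309181776 0.023315576631452388
red yaw 11.61087497548061
10.905261181603443
12.302379446703611
normal yaw 53.1415640148675 len 0.010052428887789094
normal yaw 51.95621089435176 len 0.009834143676455428
normal yaw 54.81782362111677 len 0.009579861515987276
[[ 87 127 147 125  94  94  99 104 102 101 104 104 100 102 113 127 140 150
  117  76  59  63  63  64]
 [120 144 131 109  95 105 102 104 108 102 101 101 102  99  98 103 117 147
  149 113  67  59  62  64]
 [142 136 106  97 103 104 104 102 104 101 105 101  98  81  75  93 110 121
  133 134  80  55  63  61]
 [146 126  98 102 102 101 102 104 102 102 101  86  58  33  31  65  87 100
  113 145 112  57  59  65]
 [136 110  96 104 100 102 100  98  91  91  77  50  25  28  37  57  84 102
  111 141 135  79  62  61]
 [118  94 104 103 101  86  95  93  56  49  25  34  33  32  64  92 107 110
  103 124 139  91  62  61]
 [ 99  99  92 105  94  68  76  74  41  28  31  38  60  76  97 109 114 125
  106 117 139 104  58  65]
 [ 
[... 610 characters left out ...]
82  70  77  85  96 115 128 145 157 156 151 124  94 100 136 155 145
  120  95  68  61  58  63]
 [104  93  68  69  79  85  98 118 147 152 150 153 148 137 139 159 148 130
  106  89  59  67  62  58]
 [ 93  99  85  69  72  74  91 110 132 148 151 146 147 150 151 148 134 113
   92  70  62  68  62  60]
 [ 80  94  97  85  76  73  90  92 109 130 141 141 142 142 140 133 114  84
   76  65  66  63  65  61]
 [ 61  80 104  99 104 121 108  91  98 100 115 117 124 122 120 108  87  72
   64  61  61  61  59  64]
 [ 59  72  90  97 121 143 129 124 119 116 112 110 109 107 108  93  73  59
   61  65  64  59  60  64]
 [ 64  60  60  80 108 123 136 136 147 142 133 117 111 107  91  78  59  64
   63  63  64  60  63  62]]
```

Run:
```python
from h import *
s=robot.read_state();R=Ro.from_rotvec(s['orientation']).as_matrix();print(R.round(3),np.degrees(np.arctan2(R[1,1],R[0,1])))
print(delta([.393,.130,.12]))
```

```text
[[ 0.01   0.92   0.392]
 [-0.001  0.392 -0.92 ]
 [-1.     0.009  0.005]] 23.08379280502202
[2.88 1.62 6.78]
```

>>> {"method": "jog_arm", "body": {"targets": [[0.6, 0.4, 1.4, -10, 0, 0, 1], [1.2, 0.8, 2.8, -20, 0, 0, 1], [1.8, 1.2, 4.2, -30, 0, 0, 1], [2.4, 1.5, 5.6, -40, 0, 0, 1], [2.9, 1.6, 6.8, -46.5, 0, 0, 1]]}}

```text
t: 5.92
tool_pos: [0.3935, 0.1282, 0.1195]
orientation: [0.278, 1.543, -0.277]
force: [0.1, 0.9, 1.0]
opening: 0.0309
```

Run:
```python
from h import *
s=robot.read_state();R=Ro.from_rotvec(s['orientation']).as_matrix();print(s['t'],s['tool_pos'],R.round(3),np.degrees(np.arctan2(R[1,1],R[0,1])))
c=cam('wrist','w7.png');print(proj(c,[.4107,.177,.072]))
f=c['frame'][:,:,::-1];u,v=map(int,proj(c,[.4107,.177,.072]));print(u-50,v-45)
cv2.imwrite('pics/w7c.png',cv2.resize(f[v-45:v+45,u-50:u+50],None,fx=6,fy=6,interpolation=cv2.INTER_CUBIC))
```

```text
5.925 [0.39345706 0.12818598 0.1195329 ] [[ 0.01   0.347  0.938]
 [-0.001  0.938 -0.347]
 [-1.     0.003  0.01 ]] 69.72226687338964
(np.float64(320.47038907956806), np.float64(144.82479793152498))
270 99
```

View pics/w7.png

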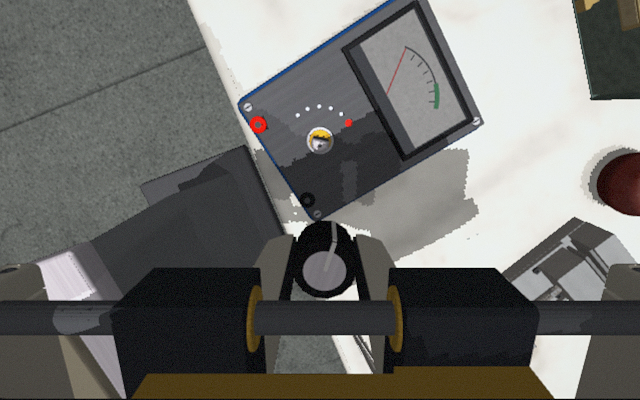

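View pics/w7c.png

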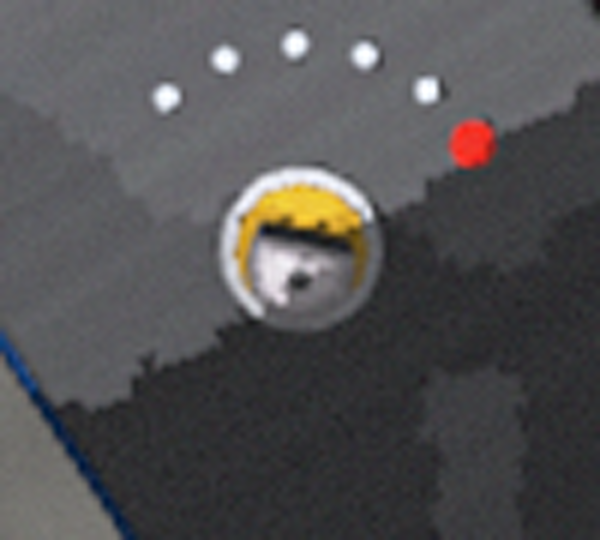

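Run:
```python
from h import *
c=cam('wrist');f=c['frame']
P=lambda x,y,z:ray(c,270+(x-2.5)/6,99+(y-2.5)/6,z)
ring=P(301,248,.051);tip=P(299,279,.072);red=P(473,144,.05)
print('ring',ring,'tip',tip,'red',red)
for q in(ring,tip,(ring+tip)/2):
    d=red-q;print('red yaw',np.degrees(np.arctan2(d[1],d[0])),np.linalg.norm(d[:2]))
for a,b in [((260,233),(352,248)),((262,225),(358,238))]:
    e=P(*b,.070)-P(*a,.070);print('n',np.degrees(np.arctan2(e[1],e[0]))+90)
g=f.astype(int).sum(2)//3
print(g[126:154,306:336])
```

```text
ring [0.41041276 0.17737433 0.051     ] tip [0.40983131 0.17622735 0.072     ] red [0.43338147 0.18167531 0.05      ]
red yaw 10.606030818926573 0.023367927043432865
red yaw 13.02534287863487 0.024172093870046176
red yaw 11.8361519169267 0.02376471458485207
n 60.82503919242981
n 62.368422377119174
[[107 104 105 106 106 104 109 121 142 154 207 220 224 233 231 225 211 197
  180 149 111  83  94 111 102 104 104  99 104 107]
 [104 103 109 105 110 102 111 173 221 225 244 243 234 221 233 235 244 246
  243 228 189  93  67 106 104 100 102 105 104 104]
 [104 109 111 109 117 161 205 226 238 222 216 216 202 177 201 198 214 220
  232 235 235 190 132 107  99 104 106 104 102 105]
 [105 107 106  99 156 230 243 236 208 187 169 159 156 164 163 157 144 167
  198 192 223 238 220 178 110 104 106 106 109 104]
 [105 101  92 137 222 242 235 203 163 166 169 164 163 160 163 167 166 164
  165 159 175 223 243 231 154  92  94 107 109 107]
 [ 98  90 103 184 246 236 203 159 158 164 167 166 164 163 168 169 163 170
  164 166 160 184 227 240 203 110  72 111 112 110]
 [103  97 150 210 227 194 160 154 147 150 163 171 1
[... 1999 characters left out ...]
106 105 107 101  94  92
   90  89  91 100 101  89  55  45  46  47  46  47]
 [ 93  96  89  74  74 163 190 137 101  87  88  96  99 100  94  90  88  89
   89  90 100 101  83  66  51  49  50  48  52  45]
 [ 94  90  94  83  55  81 122  87 101  92  89  87  89  85  85  85  90  88
   94  98 101  80  59  46  43  49  45  47  49  42]
 [ 87  92  89  89  80  43  40  62  87  88  92  94  89  91  94  94  95  99
   93  88  72  60  40  50  47  47  45  46  49  51]
 [ 90  89  88  93  78  43  38  45  45  63  75  84  84  90  91  87  84  79
   72  62  47  46  46  44  48  46  45  47  41  49]
 [ 88  93  91  87  64  47  45  48  43  42  43  46  56  57  57  52  54  43
   42  42  45  42  48  46  46  48  49  47  47  44]]
```

Run:
```python
from h import *
s=robot.read_state();print(s['force'],s['wrist_torque'])
print(delta([.4105,.1768,.089]))
```

```text
[-0.39510351  0.14675123  0.17954133] [-0.00293868 -0.04233261 -0.00810963]
[ 3.03  5.18 -0.1 ]
```

>>> {"method": "jog_arm", "body": {"targets": [[0, 4.5, 0, -1, 0, 0, 1], [1.5, 5.2, -0.1, -2.5, 0, 0, 1], [3, 5.2, -0.1, -2.5, 0, 0, 1], [3, 5.2, -0.1, -2.5, 0, 0, 1]]}}

```text
t: 6.52
tool_pos: [0.4087, 0.1758, 0.087]
orientation: [0.246, 1.551, -0.249]
force: [-0.4, 0.1, 0.2]
opening: 0.0306
```

Run:
```python
from h import *
s=robot.read_state();R=Ro.from_rotvec(s['orientation']).as_matrix();print(s['t'],s['tool_pos'],R.round(3),s['force'],delta([.4105,.1768,.089]))
c=cam('wrist','w8.png');d=cam('scene','s8.png');u,v=map(int,proj(d,[.4105,.1768,.08]))
A=cv2.resize(d['frame'][v-35:v+35,u-50:u+50,::-1],None,fx=6,fy=6,interpolation=cv2.INTER_CUBIC)
cv2.imwrite('pics/s8c.png',A)
```

```text
6.525 [0.40866543 0.17584068 0.08703597] [[ 0.005  0.311  0.951]
 [-0.003  0.951 -0.311]
 [-1.    -0.001  0.006]] [-0.40934862  0.12926178  0.1714397 ] [-0.2   0.15  0.15]
```

View pics/s8c.png

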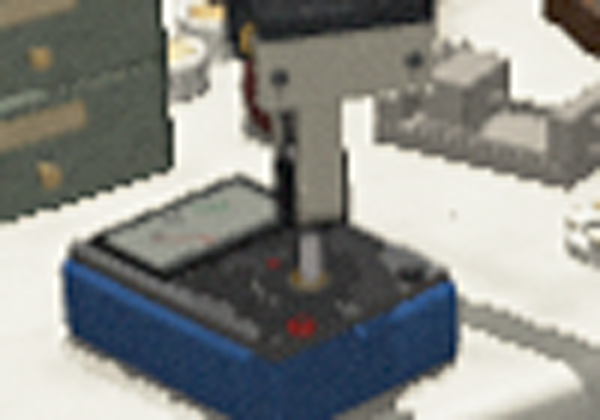

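View pics/w8.png

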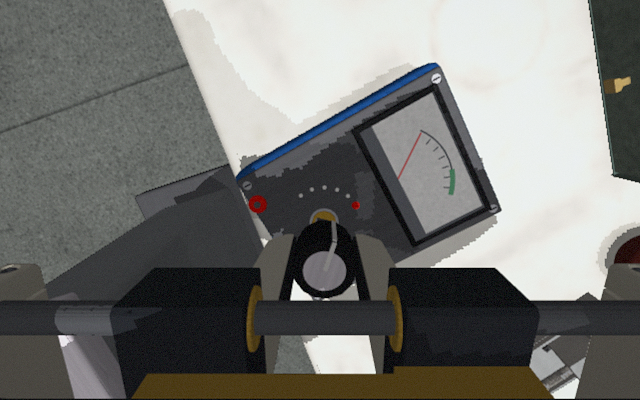

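Run:
```python
from h import *
c=cam('wrist');f=c['frame'].astype(int)
m=((f[:,:,0]>150)&(f[:,:,1]<70)&(f[:,:,2]<70));m[:,:335]=0;m[:190]=0;m[:,375:]=0;m[225:]=0
v,u=np.nonzero(m);r=ray(c,u.mean(),v.mean(),.05);print(len(u),u.mean(),v.mean(),r)
print(r[:2]-.0235*np.array([np.cos(np.radians(12)),np.sin(np.radians(12))]))
# meter/case edges yaw: top-left and top right screws
a=ray(c,247,185,.05);b=ray(c,436,78,.05);e=b-a;print(np.degrees(np.arctan2(e[1],e[0])))
print(delta([.4105,.1768,.081]))
```

```text
5 355.6 204.4 [0.43543461 0.18262955 0.05      ]
[0.41244814 0.17774363]
11.181120691461286
[ 0.84  0.03 -0.02]
```

>>> {"method": "jog_arm", "body": {"targets": [[0.5, 0.05, 0.02, 0, 0, 0, 1], [0.8, 0.05, 0.02, 0, 0, 0, 1], [1.1, 0.05, 0.02, 0, 0, 0, 1], [1.3, 0.05, 0.02, 0, 0, 0, 1]]}}

```text
t: 7.18
tool_pos: [0.4111, 0.177, 0.0765]
orientation: [0.248, 1.547, -0.247]
force: [-1.8, 0.5, 4.5]
opening: 0.0307
```

Run:
```python
from h import *
s=robot.read_state();print(s['t'],s['tool_pos'],s['force'],s['wrist_torque'],delta([.411,.177,.076]))
```

```text
7.175 [0.4110969  0.17702898 0.07653162] [-1.82564114  0.49921956  4.51419513] [0.08863681 0.31002045 0.04170362] [ 0.05 -0.01 -0.01]
```

>>> {"method": "jog_arm", "body": {"targets": [[0, 0, -0.1, 0, 0, 0, 1], [0.05, 0, -0.1, 0, 0, 0, 1]]}}

```text
t: 7.42
tool_pos: [0.4104, 0.1776, 0.0764]
orientation: [0.248, 1.547, -0.247]
force: [-0.9, 1.1, 3.7]
opening: 0.0305
```

Run:
```python
from h import *
s=robot.read_state();print(s['t'],s['tool_pos'],s['force'],s['wrist_torque'])
d=cam('scene');u,v=map(int,proj(d,[.4105,.1768,.07]))
cv2.imwrite('pics/s9c.png',cv2.resize(d['frame'][v-35:v+35,u-50:u+50,::-1],None,fx=6,fy=6,interpolation=cv2.INTER_CUBIC))
```

```text
7.425 [0.41036349 0.17763533 0.07637394] [-0.87527119  1.14450593  3.65984616] [ 0.23710176  0.1313295  -0.01553431]
```

View pics/s9c.png

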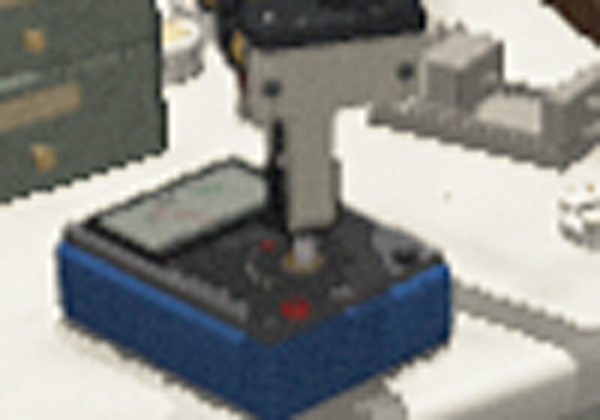

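>>> {"method": "jog_arm", "body": {"targets": [[0, 0.04, -0.06, 0, 0, 0, 1], [0.1, 0.04, -0.06, 0, 0, 0, 1], [0.1, 0.04, -0.06, 0, 0, 0, 1]]}}

```text
t: 7.85
tool_pos: [0.4098, 0.1782, 0.0751]
orientation: [0.248, 1.547, -0.247]
force: [0.5, 2.3, -0.6]
opening: 0.0312
```

Run:
```python
from h import *
s=robot.read_state();print(s['t'],s['tool_pos'],s['force'],s['wrist_torque'])
```

```text
7.85 [0.4098412  0.17824992 0.07505232] [ 0.47043549  2.29269574 -0.5608027 ] [ 0.34562084 -0.18708678  0.01120422]
```

>>> {"method": "jog_arm", "body": {"targets": [[0.1, 0.05, -0.01, 0, 0, 0, 1], [0.25, 0.06, -0.01, 0, 0, 0, 1], [0.4, 0.06, -0.01, 0, 0, 0, 1]]}}

```text
t: 8.22
tool_pos: [0.4098, 0.1787, 0.0708]
orientation: [0.248, 1.547, -0.247]
force: [0.6, 0.7, -0.5]
opening: 0.0312
```

Run:
```python
from h import *
s=robot.read_state();print(s['t'],s['tool_pos'],s['force'],s['wrist_torque'])
```

```text
8.225 [0.40980331 0.1786768  0.07076261] [ 0.61334305  0.73668064 -0.45995067] [ 0.07516422 -0.04177891 -0.01129138]
```

>>> {"method": "jog_arm", "body": {"targets": [[0.2, 0.02, 0.02, 0, 0, 0, 1], [0.4, 0.03, 0.03, 0, 0, 0, 1], [0.5, 0.03, 0.03, 0, 0, 0, 1], [0.53, 0.03, 0.03, 0, 0, 0, 1]]}}

```text
t: 8.72
tool_pos: [0.4102, 0.1788, 0.0654]
orientation: [0.248, 1.547, -0.247]
force: [-0.2, -0.1, 0.4]
opening: 0.0308
```

Run:
```python
from h import *
s=robot.read_state();print(s['t'],s['tool_pos'],s['force'],s['wrist_torque'])
```

```text
8.725 [0.41015447 0.17882724 0.06538219] [-0.20646896 -0.08224942  0.36609192] [-0.05923081 -0.00260122  0.0231402 ]
```

Nearly free at z=0.0654. I'll nudge down to feel the seat.

>>> {"method": "jog_arm", "body": {"targets": [[0.04, 0, 0, 0, 0, 0, 1], [0.06, 0, 0, 0, 0, 0, 1], [0.06, 0, 0, 0, 0, 0, 1]]}}

```text
t: 9.1
tool_pos: [0.4103, 0.1789, 0.065]
orientation: [0.248, 1.547, -0.247]
force: [-0.3, -0.5, 3.0]
opening: 0.0312
```

Run:
```python
from h import *
s=robot.read_state();R=Ro.from_rotvec(s['orientation']).as_matrix();print(s['t'],s['tool_pos'],s['force'],s['wrist_torque'],np.degrees(np.arctan2(R[1,1],R[0,1])),s['q'])
c=cam('wrist','w10.png');d=cam('scene');u,v=map(int,proj(d,[.4105,.1768,.07]))
cv2.imwrite('pics/s10c.png',cv2.resize(d['frame'][v-35:v+35,u-50:u+50,::-1],None,fx=6,fy=6,interpolation=cv2.INTER_CUBIC))
```

```text
9.1 [0.41025265 0.17886814 0.06496483] [-0.28187135 -0.50693408  2.97754903] [-0.10910462  0.20876487 -0.03155853] 71.92541856528632 [ 0.29963911 -0.16634062  2.07130921 -0.00393318  1.22788084  0.61641572]
```

View pics/w10.png

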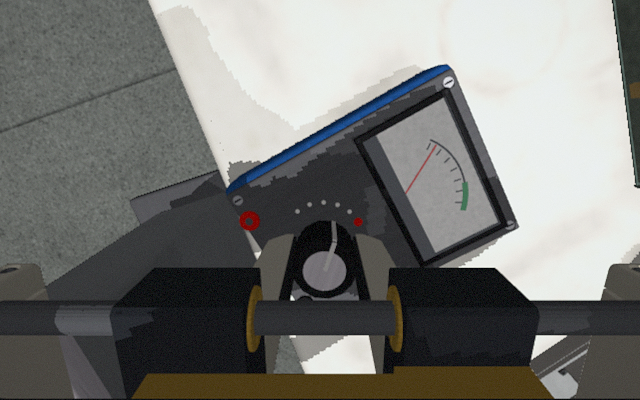

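View pics/s10c.png

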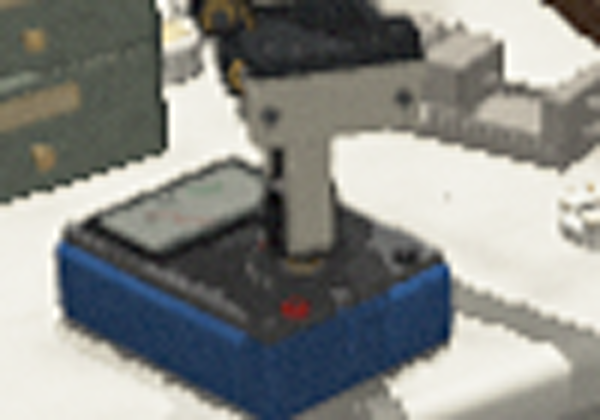

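Seated: Fz is 3 N, the spring preload, at the expected height. Next I'll turn the pointer from about 55° to 12°.

>>> {"method": "jog_arm", "body": {"targets": [[-0.02, -0.02, 0, 9, 0, 0, 1], [-0.02, -0.02, 0, 18, 0, 0, 1], [-0.02, -0.02, 0, 27, 0, 0, 1], [-0.02, -0.02, 0, 36, 0, 0, 1], [-0.02, -0.02, 0, 43, 0, 0, 1]]}}

```text
t: 9.82
tool_pos: [0.4113, 0.1791, 0.0655]
orientation: [0.837, 1.395, -0.827]
force: [3.3, 1.4, -1.5]
opening: 0.0307
```

Run:
```python
from h import *
s=robot.read_state();R=Ro.from_rotvec(s['orientation']).as_matrix();print(s['t'],s['tool_pos'],s['force'],s['wrist_torque'],np.degrees(np.arctan2(R[1,1],R[0,1])))
c=cam('wrist','w11.png');f=c['frame'][:,:,::-1]
s=robot.read_state();R=Ro.from_rotvec(s['orientation']).as_matrix();print(s['tool_pos'],s['force'],np.degrees(np.arctan2(R[1,1],R[0,1])))
cv2.imwrite('pics/w11c.png',cv2.resize(f[195:305,260:400],None,fx=5,fy=5,interpolation=cv2.INTER_CUBIC))
```

```text
9.825 [0.41125869 0.17912176 0.06547399] [ 3.34385861  1.44337569 -1.48867087] [ 0.29544876 -0.67313696  0.06366129] 28.670567955035015
[0.41123555 0.17909038 0.06547643] [ 2.97887355  3.13407828 -0.88567807] 28.354089539831833
```

View pics/w11.png

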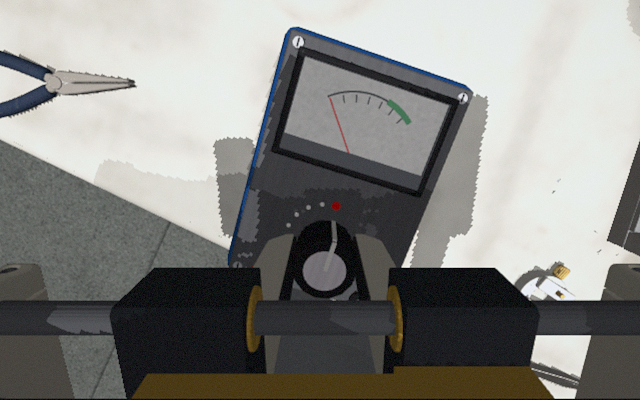

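View pics/w11c.png

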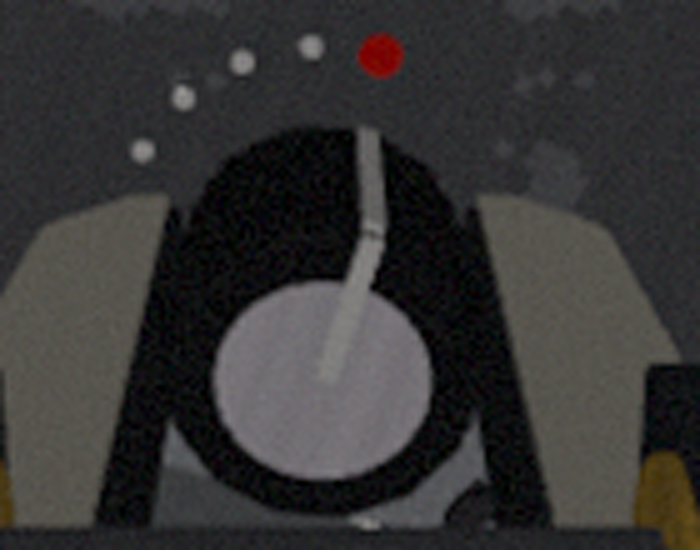

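Run:
```python
from h import *
s=robot.read_state();c=cam('wrist')
P=lambda x,y,z:ray(c,260+(x-2)/5,195+(y-2)/5,z)
zt=s['tool_pos'][2]+.0226
C=P(322,379,zt);L=P(373,235,zt);r=P(381,55,.05);B=P(369,128,.058+.0005)
print('cap',C,'tcp',s['tool_pos'])
an=lambda d:np.degrees(np.arctan2(d[1],d[0]))
print('pointer cap-rim',an(L-C),an(P(373,235,zt)-P(330,370,zt)),'cap-bottomline',an(B-C),np.linalg.norm((B-C)[:2]))
print('red',an(r-C),an(r-s['tool_pos']),np.linalg.norm((r-C)[:2]),r)
a=ray(c,298,42,.05);b=ray(c,462,97,.05);print('case',an(a-b)-90, np.linalg.norm(a-b))
d=cam('top');g=d['frame'][165:235,235:315,::-1];cv2.imwrite('pics/t11.png',cv2.resize(g,None,fx=8,fy=8,interpolation=cv2.INTER_CUBIC))
```

```text
cap [0.41131803 0.17819396 0.08807643] tcp [0.41123555 0.17909038 0.06547643]
pointer cap-rim 10.552478331807203 12.293948761225849 cap-bottomline 9.167806582072753 0.01645299700986952
red 10.292259311444347 8.019745508137769 0.022675978403293138 [0.43362913 0.18224546 0.05      ]
case 11.247654337067928 0.09085316674247326
```

View pics/t11.png

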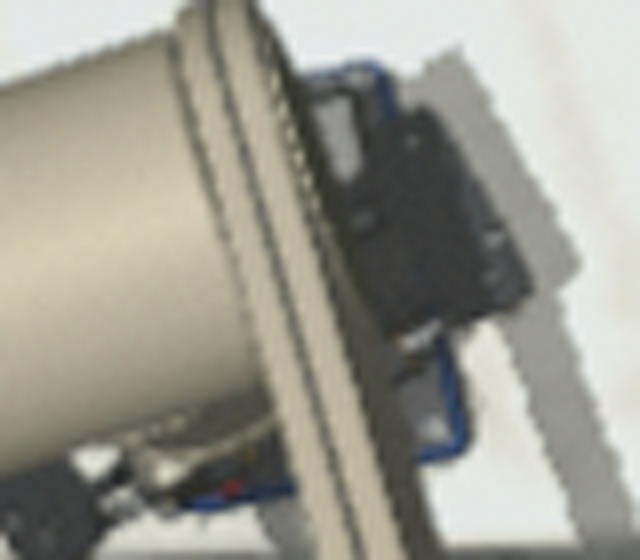

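Pointer and red-dot bearings agree within about 1° (11–12° against 10–11°). The shaft lags within its play, so I'll overshoot by 6° and come back to centre that play.

>>> {"method": "jog_arm", "body": {"targets": [[0, 0, 0, 4, 0, 0, 1], [0, 0, 0, 6, 0, 0, 1], [0, 0, 0, 6, 0, 0, 1], [0, 0, 0, 3, 0, 0, 1], [0, 0, 0, 0, 0, 0, 1]]}}

```text
t: 10.6
tool_pos: [0.4111, 0.1789, 0.0654]
orientation: [0.829, 1.398, -0.82]
force: [2.0, -0.6, -0.5]
opening: 0.031
```

>>> {"method": "jog_arm", "body": {"targets": [[0, 0, 0, 0, 0, 0, 1]]}}

```text
t: 10.72
tool_pos: [0.4111, 0.1788, 0.0654]
orientation: [0.827, 1.398, -0.819]
force: [3.1, 0.4, -1.2]
opening: 0.0311
```

Run:
```python
from h import *
s=robot.read_state();R=Ro.from_rotvec(s['orientation']).as_matrix();print(s['t'],s['tool_pos'],s['force'],s['wrist_torque'],R.round(3),np.degrees(np.arctan2(R[1,1],R[0,1])))
```

```text
10.725 [0.41112734 0.17877292 0.06543314] [ 3.05573146  0.42404574 -1.22804326] [ 0.01801404 -0.45826412 -0.03965278] [[ 0.011  0.872  0.49 ]
 [-0.001  0.49  -0.872]
 [-1.     0.01   0.006]] 29.33886286930851
```

>>> {"method": "jog_arm", "body": {"targets": [[0.05, 0.05, 0.03, 0.8, 0, 0, 1], [0.2, 0.05, 0.03, 0.8, 0, 0, 1], [0.35, 0.05, 0.03, 0.8, 0, 0, 1], [0.5, 0.05, 0.03, 0.8, 0, 0, 1], [0.53, 0.05, 0.03, 0.8, 0, 0, 1]], "squeeze": 50}}

```text
t: 11.35
tool_pos: [0.4115, 0.1788, 0.0604]
orientation: [0.838, 1.395, -0.83]
force: [-3.9, 0.5, 8.1]
opening: 0.0306
```

Run:
```python
from h import *
s=robot.read_state();R=Ro.from_rotvec(s['orientation']).as_matrix();print(s['t'],s['tool_pos'],s['force'],s['wrist_torque'],np.degrees(np.arctan2(R[1,1],R[0,1])),s['opening'])
c=cam('wrist','w12.png')
```

```text
11.35 [0.41152228 0.17882872 0.06035026] [-3.88041456  0.52929084  8.11661615] [-0.08272558  0.68564385  0.03701133] 28.53548846492697 0.030604705057118275
```

View pics/w12.png

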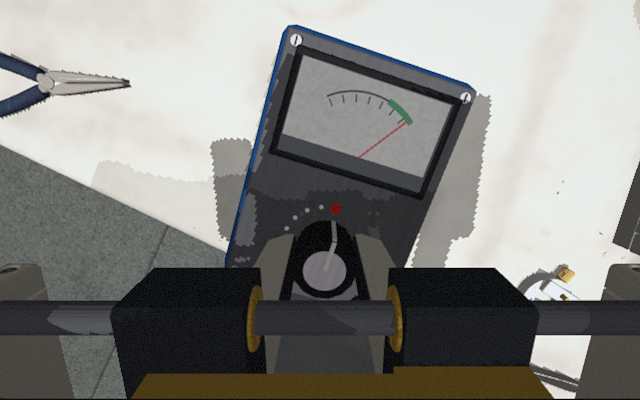

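The needle is in the green band, tip at about (408,122). I'll push the last bit to the stop and ease the side load.

>>> {"method": "jog_arm", "body": {"targets": [[0.04, -0.02, -0.01, 0, 0, 0, 1], [0.07, -0.02, -0.01, 0, 0, 0, 1], [0.07, -0.02, -0.01, 0, 0, 0, 1], [0.07, -0.02, -0.01, 0, 0, 0, 1]]}}

```text
t: 11.9
tool_pos: [0.4115, 0.1789, 0.0602]
orientation: [0.838, 1.395, -0.83]
force: [-2.5, -1.2, 7.6]
opening: 0.0309
```

Run:
```python
from h import *
s=robot.read_state();R=Ro.from_rotvec(s['orientation']).as_matrix();print(s['t'],s['tool_pos'],s['force'],s['wrist_torque'],np.degrees(np.arctan2(R[1,1],R[0,1])),s['opening'])
c=cam('wrist','w13.png');f=c['frame'][:,:,::-1]
cv2.imwrite('pics/w13c.png',cv2.resize(f[80:300,250:410],(580,798),interpolation=cv2.INTER_CUBIC)[:600] if 0 else cv2.resize(f[80:300,250:450],None,fx=2.7,fy=2.7,interpolation=cv2.INTER_CUBIC))
cv2.imwrite('pics/w13k.png',cv2.resize(f[195:305,260:400],None,fx=5,fy=5,interpolation=cv2.INTER_CUBIC))
```

```text
11.9 [0.41146806 0.17886432 0.06018454] [-2.53602999 -1.19914481  7.59379933] [-0.16517731  0.46661627  0.02377004] 28.535473874015043 0.030902054336062964
```

View pics/w13c.png

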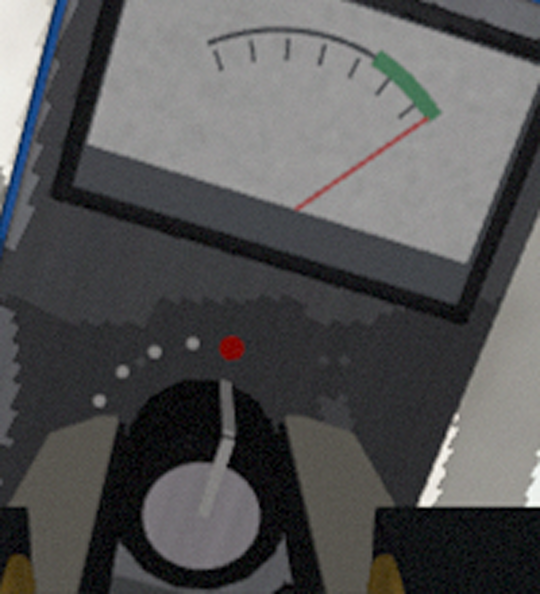

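View pics/w13k.png

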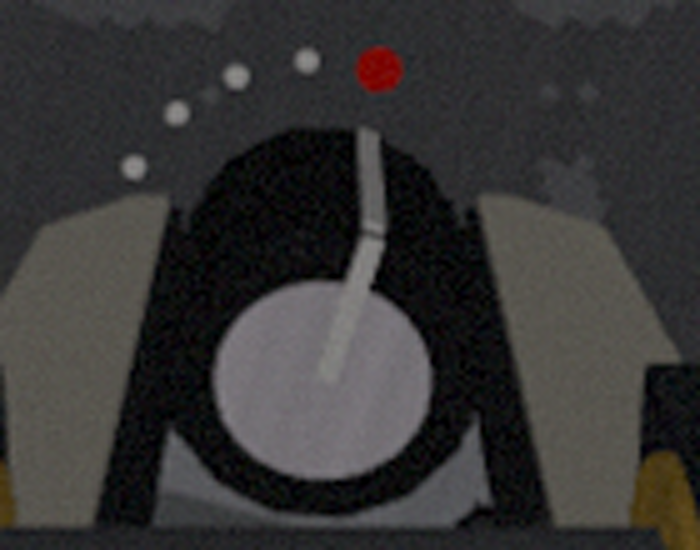

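>>> {"method": "jog_arm", "body": {"targets": [[0.06, 0, 0, 0, 0, 0, 1], [0.1, 0, 0, 0, 0, 0, 1], [0.1, 0, 0, 0, 0, 0, 1], [0.1, 0, 0, 0, 0, 0, 1]]}}

```text
t: 12.45
tool_pos: [0.4116, 0.1789, 0.06]
orientation: [0.838, 1.394, -0.83]
force: [-4.5, -0.9, 13.0]
opening: 0.0309
```

Run:
```python
from h import *
s=robot.read_state();R=Ro.from_rotvec(s['orientation']).as_matrix();print(s['t'],s['tool_pos'],s['force'],s['wrist_torque'],np.degrees(np.arctan2(R[1,1],R[0,1])),s['opening'])
c=cam('wrist','w14.png');f=c['frame'];F=f.astype(int)
P=lambda x,y,z:ray(c,260+(x-2)/5,195+(y-2)/5,z)
zt=s['tool_pos'][2]+.0226;an=lambda d:np.degrees(np.arctan2(d[1],d[0]))
C=P(322,379,zt);L=P(373,235,zt)
m=(F[:,:,0]>90)&(F[:,:,1]<40);m[:195]=0;m[230:]=0;m[:,:320]=0;m[:,350:]=0
v,u=np.nonzero(m);r=ray(c,u.mean(),v.mean(),.05);print(u.mean(),v.mean(),len(u))
print('pointer',an(L-C),an(L-P(329,375,zt)),'bottom',an(P(369,128,.0535)-C),'red',an(r-C),np.linalg.norm((r-C)[:2]),C)
a=ray(c,297,40,.05);b=ray(c,467,97,.05);print('case',an(a-b)-90)
# needle
n=(F[:,:,0]-F[:,:,1]>50)&(F[:,:,0]>100);n[170:]=0;v,u=np.nonzero(n);print(u.max(),v[u.argmax()],u.min(),v[u.argmin()])
k=np.array([ray(c,x,y,.05) for x,y in [(u.max(),v[u.argmax()]),(u.min(),v[u.argmin()])]]);print('needle yaw',an(k[0]-k[1]))
```

```text
12.45 [0.41163484 0.17891696 0.06004858] [-4.51498884 -0.85485637 12.99831486] [-0.30087992  0.8767037  -0.0361257 ] 28.535095794381416 0.03089706178932413
335.265625 208.84375 64
pointer 10.744361805862765 12.694271133072933 bottom 9.521906997174908 red 11.454658747446956 0.022201824268034326 [0.41170346 0.17802459 0.08264858]
case 11.461517522474907
408 124 359 157
needle yaw -26.962677731430116
```

>>> {"method": "jog_arm", "body": {"targets": [[0.03, -0.04, -0.02, 0, 0, 0, 1], [0.03, -0.04, -0.02, 0, 0, 0, 1], [0.03, -0.04, -0.02, 0, 0, 0, 1], [0.03, -0.04, -0.02, 0, 0, 0, 1]]}}

```text
t: 13.0
tool_pos: [0.4115, 0.1789, 0.0603]
orientation: [0.838, 1.394, -0.829]
force: [-2.3, -0.3, 7.8]
opening: 0.0306
```

Run:
```python
from h import *
for i in range(3):
    c=cam('wrist');s=robot.read_state();print(s['t'],s['tool_pos'],s['force'],s['opening'])
c=cam('wrist','w15.png')
```

```text
13.05 [0.41148972 0.17887236 0.06030738] [-1.76377877 -0.12603604  7.49118943] 0.030666033203287292
13.1 [0.41145711 0.17886345 0.06028455] [-2.26928604 -1.10226346  8.25733022] 0.03077567681722319
13.15 [0.41147694 0.17890107 0.06030819] [-1.70194289 -1.16111885  8.28816479] 0.030695967210653978
```

View pics/w15.png

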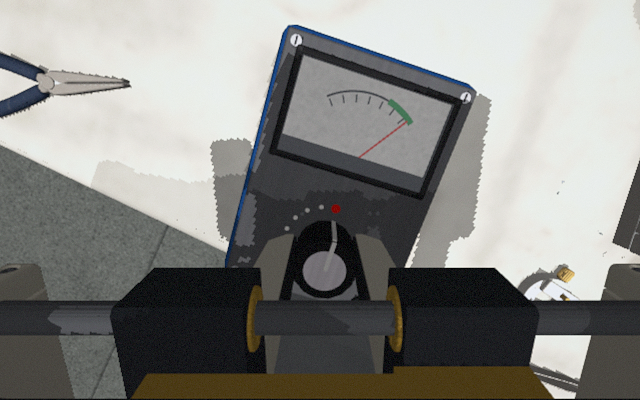

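>>> {"method": "jog_arm", "body": {"targets": [[0.06, -0.01, -0.01, 0, 0, 0, 1], [0.1, -0.02, -0.01, 0, 0, 0, 1], [0.1, -0.02, -0.01, 0, 0, 0, 1], [0.1, -0.02, -0.01, 0, 0, 0, 1]]}}

```text
t: 13.7
tool_pos: [0.4115, 0.1789, 0.0601]
orientation: [0.838, 1.393, -0.829]
force: [-3.3, -1.0, 11.6]
opening: 0.031
```

Run:
```python
from h import *
for i in range(3):
    c=cam('wrist');s=robot.read_state();print(s['t'],s['tool_pos'],s['force'],s['opening'])
c=cam('wrist','w16.png')
R=Ro.from_rotvec(s['orientation']).as_matrix();print(np.degrees(np.arctan2(R[1,1],R[0,1])))
```

```text
13.75 [0.41157222 0.17889114 0.06008858] [-3.29707641 -1.11745981 11.61456262] 0.030660590301346113
13.8 [0.41153617 0.17888418 0.06007251] [-4.59327265 -1.1833447  10.54410353] 0.0309828190971086
13.85 [0.41156155 0.178902   0.06009683] [-3.29825288 -0.78684246 10.8057743 ] 0.030871218776418387
28.537109751927474
```

View pics/w16.png

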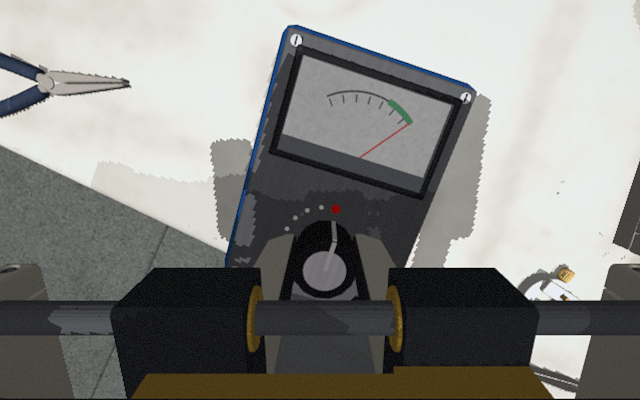

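The needle tip is at about (409,124), at the far end of the green band. The pointer lines up with the red dot at (335,209), and the push is steady at about 11 N, so I'll hand in.

```bash
python3 -c "
from h import *
print(ticket.close_job())"
```

```text
the job is handed in; nothing more can be done
None
```

I fitted the knob and turned it to the battery-check dot. The job was handed in at about 13.9 s (limit 51 s) with the arm still holding the knob pressed down.

**What I did:**
- **Fitting:** I gripped the knob, turned it to match the shaft's flat at about 56°, and eased it on by feel. It was fully home when the 3 N spring preload came up at the expected height.
- **Turning:** I turned the pointer to the red dot, going about 6° past and back to take up the play.
- **Pressing:** I pressed the knob down about 5 mm to its stop.

**Last checks:**
- **Push:** it was steady at about 11 N, above the spring's 9 N at the stop.
- **Needle:** it sat at the far end of the green band, a full swing.
- **Pointer:** different measurements put it at 9.5–12.7° and the red dot at about 11.5°, so they agree within about 2°.

**Not fully settled:**
- A side load of about 3–4 N remained on the knob.
- The shaft's own angle inside the knob's play could not be seen directly.
- Camera positions disagreed by up to 2 mm, so I centred the knob on the shaft using the measured forces.
- I did not deliberately touch anything else on the bench, but took no final picture of the whole bench.

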